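# Slide the radio battery home under its hold-down spring

## Robot

A 7-joint arm with a two-finger parallel gripper is mounted at the origin on the work surface. World frame = base frame: x ahead of the robot, y to its left, z up, the work surface at z = 0. Lengths are in m, angles in rad, forces in N, time in s.
With the tool pointing down it reaches from about 0.4 to 0.85 m from the base axis. Payload 4.5 kg.
Tool frame: the origin (TCP) lies on the centre line of the jaws, within the pads' length; the fingertips stand 14 mm ahead of it and the grasp point (between the pads) lies 5 mm behind it (nose_length is the distance from the TCP to the fingertips, in m); z points along the fingers, y is the line along which they close (so a half turn about z gives the same grasp; the last joint's range is limited). The gripper opens to 85 mm and grips with 20 to 120 N. Pads are 22 mm wide; open, the fingers measure 114 mm over their backs; the gripper's body (76 mm by 85 mm) begins 54 mm behind the grasp point. The pads swing forward as they close: fully open they stand 13 mm farther back than shut.
Start: joints at [1.254, 0.689, -0.195, 1.565, 0.157, 0.902, -0.215], TCP at [0.215, -0.587, 0.245] pointing down, gripper open.
Joint ranges: [-3.01, 3.01], [-0.46, 2.08], [-1.47, 1.51], [0.13, 2.56], [-1, 4.14], [0.04, 2.09], [-2.66, 2.66]. Speed limits (rad/s): [2.57, 2.57, 3.14, 3.14, 3.14, 3.14, 3.14].

## Interface

Orientations are given as a 3x3 rotation matrix whose columns are the frame's x, y, z axes.
In Python, from rig import get_state, snapshot, finish_job, nose_length gives the robot as it stands. The module is installed in compiled form; this text tells all that it offers.
- The arm moves only by the tool apply_moves, never from a script. Its argument "motion" is a list of rows, each an object of numbers: "x", "y", "z": the shift along the tool's x, y, z in m; "roll": the turn about the tool's z in rad; "claw": the closure, from -1 (fully open) to 1 (shut), so that 0 is half open. A call has 1 to 12 rows; each row shifts and turns the commanded pose from where the row before left it, along the tool's axes as they then stand; what a row does not reach is not made up. A row lasts 1/12 s, in which the tool goes at most 41.7 mm and 7.16 degrees, less where a joint would pass 70% of its speed; a pose out of reach is approached as far as the arm can. A call is refused whole if a number of a shift passes 0.0417 or a number of a turn 0.125, either way. A call with a gripper value outside its range is refused whole. The fingers move at their own pace and stop on an object; "force" is the grip in N (left out, the last holds). Time passes only in rows, so rows that do not move let the fingers close. It gives the time, the measured TCP pose, the force, the opening and the grip force at its end, in the units of the state.
- get_state(): the state, without advancing time (a new reading comes with each control period).
- snapshot(name): name is "side" or "top" or "wrist"; returns a dict with "color" (420x560x3 uint8, red, green, blue), "K" (3x3 intrinsics, pixels), "R" (3x3) and "t" (3): a world point X has camera coordinates R X + t; the wrist camera has in their place "tool_from_camera" (4x4, takes a point from camera to tool coordinates, whose origin is the TCP and whose axes are the flange's). Camera axes: x right, y down, z forward; pixel columns grow to the right and rows downward; lengths in m; the calibration is good to about 2 mm. The wrist camera is an equidistant fisheye: a pixel r from the principal point sees the ray r / f radians off the axis. A picture is of the moment at which its call begins: read the wrist's pose just before it. There is no depth.
- finish_job(): hands the job in; it is judged then, once.
The state is a dict: "t": time; "q": joint angles; "joint_velocities": joint speeds; "joint_efforts": joint torques, N m; "eef_pos": TCP position; "tcp_rot": TCP orientation; "wrist_force": force on the tool from outside, world axes, zero at the start; "torque": the same for the moment, N m; "gripper_width": finger opening in m; "grasp_force": force on a finger pad.
Only numpy, scipy, OpenCV 4.12 (cv2) and the standard library are available. Lean on these libraries where they do the work, as an engineer would, in place of code of your own. Each camera call takes 0.05 s, during which the arm holds its last target. There are 200 camera calls.

## Task

One of the two battery packs in the conditioner has only been laid in its pocket: press down hard on its top with the fingertips and, keeping up the pressure, slide it along the pocket so that its nose passes under the hold-down leaf spring and it is fully home against the contact block. Do not pick the pack up or tip it, and leave the pack that is already home and the radio, mug and stapler as they are.

Things in the scene. Friction and masses are not known exactly. Their poses are not given: they have to be found in the camera images.
- cradle: Light grey two-bay battery conditioner, fixed, 240 x 150 mm. Origin on the desk under the middle of the pockets; x runs along the pockets from the loading end to the contact block and console, y left, z up. Pockets at y = +37 mm (left) and -37 mm (right), inside x = -82.5 to 82.5 mm, 61 mm wide, slick floor (friction 0.1) at z 28 mm. Tops: side rims 46, rear rim 53, contact block 54, console 74 mm.
- home_l (a point): Left pocket (+y): where the origin of a pack that is fully home lies, at x 27.5, y 37, z 28 mm in the cradle's frame; that pack's nose touches the contact block, which begins at x 82.5 mm.
- home_r (a point): The same for the right pocket, at x 27.5, y -37, z 28 mm in the cradle's frame.
- pack_a: Black flat radio battery pack, 110 x 58 x 24 mm, about 0.18 kg, axes as the cradle's; origin in the centre of its underside, nose (brass contacts) at x +55 mm, tail at -55 mm. Its flat top, 52 mm over the desk, has fine ribs near the tail that cannot be hooked. One pack starts home; the other lies 50 to 54 mm short of home, its tail 1 to 5 mm from the rear rim.
- pack_b: The second battery pack, just like pack_a, in the other pocket. Either of the two may be the one that is not home, and either may lie left or right.
- leaf_l (a joint): Lift of the steel leaf spring over the left pocket, rad: 0 down with no pack under it, about 0.08 riding on a pack's top, limit 0.35. It bears on the pack with 3 N at first, about 5.5 N when lifted. Getting the nose under it takes a forward push of 4 to 6 N, so fingertips that drive the pack by their grip on its top must bear down with 10 to 20 N; less may slip.
- leaf_r (a joint): The same for the leaf spring over the right (-y) pocket.
- leaf_l_lip (a point): Upturned free end (lip) of the left leaf spring, a 24 mm wide strip on the pocket's centre line. In the cradle's frame, at rest: lip at x 35, z 55 mm; from it the strip drops to a knee at x 51 mm, 3 mm lower than a pack's top, then rises to its clamp at x 85, z 55 mm. A pack that is home has 62 mm of its top, from the tail, free of the spring.
- leaf_r_lip (a point): The same for the right leaf spring.
- radio: Handheld two-way radio standing on the desk, black, 34 x 58 x 115 mm with a stub aerial to 185 mm, beside the conditioner. Origin in the centre of its foot. Bystander.
- mug: White mug, 80 mm across, 92 mm high, standing on the desk on the other side of the conditioner. Origin in the centre of its foot. Bystander.
- stapler: Black stapler, 115 x 30 x 52 mm, lying on the desk to the right (-y) of the loading end of the conditioner, along its side. Origin in the centre of its underside. Bystander.
Things that resemble listed ones, but are neither listed nor needed, are in the scene too. Leave any red look-alike of the pack_b alone.

How it is judged:
On the way:
1. the pack is slid with its nose under the spring by fingers that press on its top (((x of pack_a in the frame of cradle between 0 and 0.022 m and contact force between the fingers and pack_a above 4 N and x of the grasp point in the frame of pack_a above -0.055 m and z of the grasp point in the frame of pack_a above 0.03 m) or (x of pack_b in the frame of cradle between 0 and 0.022 m and contact force between the fingers and pack_b above 4 N and x of the grasp point in the frame of pack_b above -0.055 m and z of the grasp point in the frame of pack_b above 0.03 m))), for 0.04 s.
At the end, for the whole second after the job is handed in: Both packs lie flat in their pockets, fully home (within 3 mm of the contact block) and at rest, each with its leaf spring riding on its top (x of each of pack_a, pack_b in the frame of cradle above 0.0245 m and z of pack_a in the frame of cradle between 0.025 and 0.031 m and angle between the x axis of each of pack_a, pack_b and the x axis of cradle, either way round below 0.06 rad and linear speed of each of pack_a, pack_b below 0.01 m/s and z of pack_b in the frame of cradle between 0.025 and 0.031 m and value of joint each of leaf_l, leaf_r above 0.06 rad); the robot touches nothing.
It fails at once if a pack is lifted off the pocket floor (more than 6 mm) or tipped (more than about 8 degrees) (z of any of pack_a, pack_b in the frame of cradle above 0.034 m or angle between any of pack_a, pack_b's own z axis and vertical above 0.14 rad).
It fails at once if the pack that was already home is drawn back more than 8 mm (neither pack is home) (x of each of pack_a, pack_b in the frame of cradle below 0.0195 m).
It fails at once if the radio, mug or stapler is moved more than 20 mm (distance of any of radio, mug, stapler from where it was at the start of the episode above 0.02 m).
It also fails if it takes over 38 s, if anything falls off the work surface, if the arm or the gripper's body presses on something with over 40 N, if the wrist force passes 120 N, or if a joint passes its speed limit or range.

## Working session

There is one attempt and no reset: what is moved stays moved. The work goes in short steps, Python scripts to look and compute and a tool call to move; the robot and the scene stay as the last step left them, time stands still between calls to the robot, and variables do not carry over. Pictures are saved under pics/ and viewed, at most 10 in all, crops included, and the job is handed in when it is done.

Besides the shell and the picture viewer there is one more tool, called as name(argument=value, ...), one argument or row to a line, values as JSON. apply_moves: Moves the arm, as the interface text tells. Its arguments: {"type":"object","properties":{"motion":{"type":"array"},"force":{"type":"number"}},"required":["motion"]}

```bash
mkdir -p pics; cat > h.py <<'E'
import numpy as np, cv2
from rig import get_state, snapshot, finish_job, nose_length
def px2plane(s,u,v,z):
    d=s["R"].T@np.linalg.inv(s["K"])@np.array([u,v,1.]); c=-s["R"].T@s["t"]
    return c+d*(z-c[2])/d[2]
def proj(s,X):
    p=s["K"]@(s["R"]@np.array(X)+s["t"]); return p[:2]/p[2]
E
python3 - <<'E'
from h import *
import pickle
s=get_state(); print(s["t"],s["eef_pos"],s["tcp_rot"].round(3) if hasattr(s["tcp_rot"],'round') else s["tcp_rot"],s["wrist_force"],s["gripper_width"],nose_length)
for n in("top","side"):
    c=snapshot(n); pickle.dump(c,open(n+".pkl","wb")); cv2.imwrite(f"pics/{n}0.png",c["color"][:,:,::-1]); print(n,c["K"],-c["R"].T@c["t"])
E
```

```text
0.0 [ 0.21450226 -0.58636326  0.24447493] [[ 0.939  0.344 -0.001]
 [ 0.344 -0.939  0.002]
 [-0.    -0.002 -1.   ]] [-0.31951631  0.45339226  0.21849144] 0.08501081582929805 0.014
top [[442.54332118   0.         272.38510823]
 [  0.         442.54332118 212.08432257]
 [  0.           0.           1.        ]] [0.44689641 0.01567152 0.838161  ]
side [[446.450386     0.         271.14406606]
 [  0.         446.450386   212.80243075]
 [  0.           0.           1.        ]] [0.18079016 0.60574347 0.63118003]
```

View pics/top0.png

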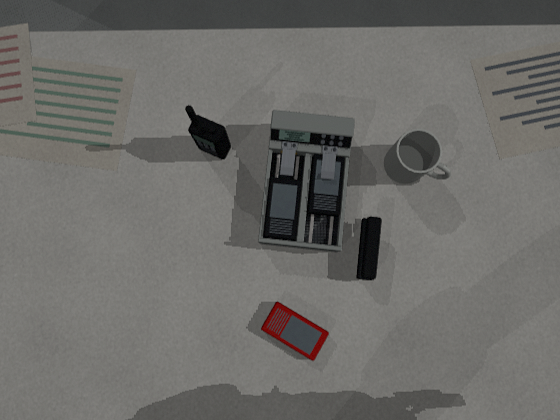

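View pics/side0.png

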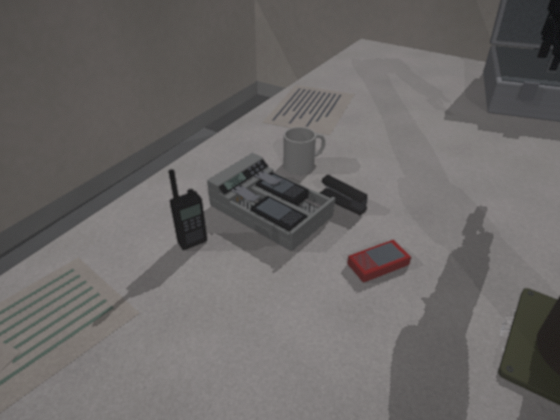

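The top view shows the cradle at about (262..355, 110..250) with its console up (+x). The left pack (265-302, 177-240) is short of home and the right one is home. I'll enlarge the cradle.

```bash
python3 - <<'E'
from h import *
import pickle
c=pickle.load(open("top.pkl","rb"));im=c["color"][:,:,::-1]
cr=im[105:255,250:365]; cr=cv2.resize(cr,None,fx=4,fy=4,interpolation=cv2.INTER_CUBIC); cr=cv2.convertScaleAbs(cr,alpha=1.6); cv2.imwrite("pics/crop.png",cr)
for uv in [(0,0),(560,0),(0,420),(272,212)]: print(px2plane(c,*uv,0).round(3))
E
```

```text
[1.018 0.572 0.   ]
[ 1.001 -0.58   0.   ]
[0.199 0.51  0.   ]
[0.569 0.017 0.   ]
```

View pics/crop.png

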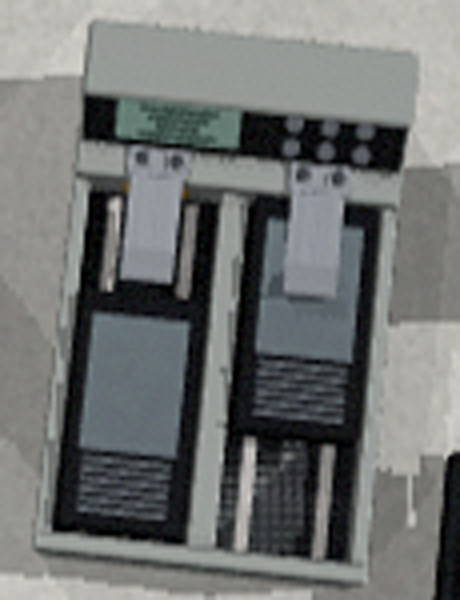

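The left pack is loose: tail edge at crop (55,528)-(188,540), label (93,314),(189,321),(183,457),(80,450). The left lip is at (122,280)-(180,284), the right (home) pack's tail at (232,432)-(357,440).

```bash
python3 - <<'E'
from h import *
import pickle
c=pickle.load(open("top.pkl","rb"))
P=lambda u,v,z:px2plane(c,u/4+250-.4,v/4+105-.4,z)[:2]
a=lambda p,q:np.degrees(np.arctan2(*(q-p)[::-1]))
t1,t2=P(55,528,.052),P(188,540,.052); h1,h2=P(232,432,.052),P(357,440,.052); l1,l2=P(122,280,.055),P(180,284,.055)
r1,r2=P(37,548,.053),P(367,582,.053); L=[P(u,v,.052) for u,v in((93,314),(189,321),(183,457),(80,450))]
# centre rail between pockets (top 46)
m1,m2=P(231,195,.046),P(203,545,.046)
print("rear rim",r1,r2,a(r2,r1)-90,np.linalg.norm(r1-r2))
print("tail L",(t1+t2)/2,a(t2,t1)-90,"tail R",(h1+h2)/2,a(h2,h1)-90)
print("lip",(l1+l2)/2,"label",np.mean(L,0),a(L[3],L[0]),a(L[2],L[1]))
print("midrail",m1,m2,a(m2,m1)); 
E
```

```text
rear rim [0.508687   0.04120741] [ 0.49169926 -0.1046872 ] -6.641523262977202 0.14688030122336196
tail L [0.51450503 0.00360368] -5.925874851580986 tail R [ 0.55750471 -0.07465112] -4.472039846630153
lip [ 0.62832613 -0.01148104] label [ 0.58160199 -0.00409989] -6.1055561168169845 -3.677107360374329
midrail [ 0.67093435 -0.04940539] [ 0.50959956 -0.03292945] -5.830983926540248
```

apply_moves(
  motion=[
    {"roll":0.1125,"claw":1},
    {"roll":0.1125,"claw":1},
    {"roll":0.1125,"claw":1},
    {"roll":0.1125,"claw":1},
    {"x":0.0125,"y":-0.0275,"claw":1},
    {"x":0.0125,"y":-0.0275,"claw":1},
    {"x":0.0125,"y":-0.0275,"claw":1},
    {"x":0.0125,"y":-0.0275,"claw":1},
    {"x":0.0125,"y":-0.0275,"claw":1},
    {"x":0.0125,"y":-0.0275,"claw":1},
    {"x":0.0125,"y":-0.0275,"claw":1},
    {"x":0.0125,"y":-0.0275,"claw":1},
  ],
)

```text
schema error: expected keys x, y, z, roll, claw
```

apply_moves(
  motion=[
    {"x":0.0125,"y":-0.0275,"claw":1},
    {"x":0.0125,"y":-0.0275,"claw":1},
    {"x":0.0125,"y":-0.0275,"claw":1},
    {"x":0.0125,"y":-0.0275,"claw":1},
    {"x":0.0125,"y":-0.0275,"claw":1},
    {"x":0.0125,"y":-0.0275,"claw":1},
    {"x":0.0125,"y":-0.0275,"claw":1},
    {"x":0.0125,"y":-0.0275,"claw":1},
    {"x":0.0125,"y":-0.0275,"claw":1},
    {"x":0.0125,"y":-0.0275,"claw":1},
    {"x":0.0125,"y":-0.0275,"claw":1},
    {"x":0.0125,"y":-0.0275,"claw":1},
  ],
)

```text
schema error: expected keys x, y, z, roll, claw
```

All the keys are required in every row.

apply_moves(
  motion=[
    {"x":0,"y":0,"z":0,"roll":0.1125,"claw":1},
    {"x":0,"y":0,"z":0,"roll":0.1125,"claw":1},
    {"x":0,"y":0,"z":0,"roll":0.1125,"claw":1},
    {"x":0,"y":0,"z":0,"roll":0.1125,"claw":1},
    {"x":0.0125,"y":-0.0275,"z":0,"roll":0,"claw":1},
    {"x":0.0125,"y":-0.0275,"z":0,"roll":0,"claw":1},
    {"x":0.0125,"y":-0.0275,"z":0,"roll":0,"claw":1},
    {"x":0.0125,"y":-0.0275,"z":0,"roll":0,"claw":1},
    {"x":0.0125,"y":-0.0275,"z":0,"roll":0,"claw":1},
    {"x":0.0125,"y":-0.0275,"z":0,"roll":0,"claw":1},
    {"x":0.0125,"y":-0.0275,"z":0,"roll":0,"claw":1},
    {"x":0.0125,"y":-0.0275,"z":0,"roll":0,"claw":1},
  ],
)

```text
t: 1.1
eef_pos: [0.3365, -0.3764, 0.2451]
tcp_rot: [[0.995, -0.099, -0.0], [-0.099, -0.995, 0.0], [-0.0, -0.0, -1.0]]
wrist_force: [0.6, -0.4, 0.5]
gripper_width: -0.0002
grasp_force: 0.0
```

apply_moves(
  motion=[
    {"x":0.0125,"y":-0.0275,"z":0,"roll":0,"claw":1},
    {"x":0.0125,"y":-0.0275,"z":0,"roll":0,"claw":1},
    {"x":0.0125,"y":-0.0275,"z":0,"roll":0,"claw":1},
    {"x":0.0125,"y":-0.0275,"z":0,"roll":0,"claw":1},
    {"x":0.0125,"y":-0.0275,"z":0,"roll":0,"claw":1},
    {"x":0.0125,"y":-0.0275,"z":0,"roll":0,"claw":1},
    {"x":0.0125,"y":-0.0275,"z":0,"roll":0,"claw":1},
    {"x":0.0125,"y":-0.0275,"z":0,"roll":0,"claw":1},
    {"x":0.0125,"y":-0.0275,"z":0,"roll":0,"claw":1},
    {"x":0.0125,"y":-0.0275,"z":0,"roll":0,"claw":1},
    {"x":0.0125,"y":-0.0275,"z":0,"roll":0,"claw":1},
    {"x":0.0125,"y":-0.0275,"z":0,"roll":0,"claw":1},
  ],
)

```text
t: 2.1
eef_pos: [0.5183, -0.0629, 0.245]
tcp_rot: [[0.995, -0.099, -0.001], [-0.099, -0.995, -0.0], [-0.001, 0.0, -1.0]]
wrist_force: [0.8, 0.4, 0.0]
gripper_width: 0.0002
grasp_force: 0.0
```

apply_moves(
  motion=[
    {"x":0.01,"y":-0.022,"z":0,"roll":0,"claw":1},
    {"x":0.01,"y":-0.022,"z":0,"roll":0,"claw":1},
    {"x":0.01,"y":-0.022,"z":0,"roll":0,"claw":1},
    {"x":0,"y":0,"z":0.025,"roll":0,"claw":1},
    {"x":0,"y":0,"z":0.025,"roll":0,"claw":1},
    {"x":0,"y":0,"z":0.025,"roll":0,"claw":1},
    {"x":0,"y":0,"z":0.025,"roll":0,"claw":1},
    {"x":0,"y":0,"z":0.025,"roll":0,"claw":1},
    {"x":0,"y":0,"z":0.02,"roll":0,"claw":1},
    {"x":0,"y":0,"z":0.01,"roll":0,"claw":1},
    {"x":0,"y":0,"z":0,"roll":0,"claw":1},
    {"x":0,"y":0,"z":0,"roll":0,"claw":1},
  ],
)

```text
t: 3.1
eef_pos: [0.5544, -0.0017, 0.0903]
tcp_rot: [[0.995, -0.099, -0.0], [-0.099, -0.995, -0.0], [-0.0, 0.0, -1.0]]
wrist_force: [0.7, -0.3, 0.4]
gripper_width: -0.0005
grasp_force: 0.0
```

```bash
python3 - <<'E'
from h import *
s=get_state(); print(s["eef_pos"],s["wrist_force"])
w=snapshot("wrist")["color"][:,:,::-1]; t=snapshot("top")["color"][105:255,250:365,::-1]
cv2.imwrite("pics/w1.png",np.hstack([cv2.resize(w,(480,360)),cv2.convertScaleAbs(cv2.resize(t,(276,360),interpolation=2),alpha=1.6)]))
E
```

```text
[ 0.55443442 -0.00170063  0.09032038] [ 0.73546024 -0.2881007   0.41681555]
```

View pics/w1.png

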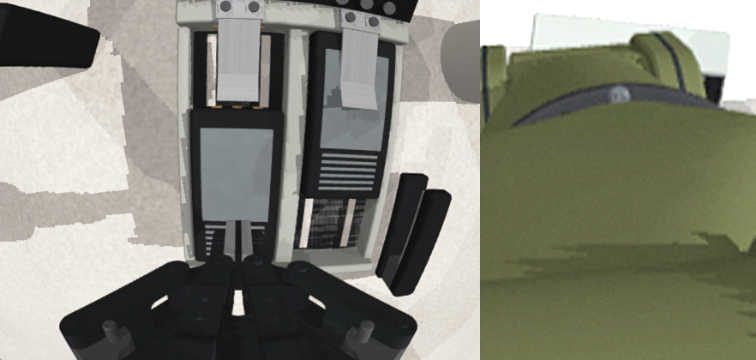

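The wrist view shows the closed fingertips at (238,225), centred over the loose left pack (190-282, 110-260) and aligned with the pocket. The spring is ahead at (238,100). Now I'll lower onto it.

apply_moves(
  motion=[
    {"x":0,"y":0,"z":0.01,"roll":0,"claw":1},
    {"x":0,"y":0,"z":0.008,"roll":0,"claw":1},
    {"x":0,"y":0,"z":0.003,"roll":0,"claw":1},
    {"x":0,"y":0,"z":0.001,"roll":0,"claw":1},
    {"x":0,"y":0,"z":0.001,"roll":0,"claw":1},
    {"x":0,"y":0,"z":0,"roll":0,"claw":1},
    {"x":0,"y":0,"z":0,"roll":0,"claw":1},
  ],
)

```text
t: 3.78
eef_pos: [0.5546, -0.0017, 0.0674]
tcp_rot: [[0.995, -0.099, 0.0], [-0.099, -0.995, -0.0], [0.0, 0.0, -1.0]]
wrist_force: [-0.0, -0.3, -0.2]
gripper_width: 0.0002
grasp_force: 0.0
```

apply_moves(
  motion=[
    {"x":0,"y":0,"z":0.001,"roll":0,"claw":1},
    {"x":0,"y":0,"z":0.001,"roll":0,"claw":1},
    {"x":0,"y":0,"z":0.001,"roll":0,"claw":1},
    {"x":0,"y":0,"z":0,"roll":0,"claw":1},
    {"x":0,"y":0,"z":0,"roll":0,"claw":1},
  ],
)

```text
t: 4.2
eef_pos: [0.5547, -0.0017, 0.0661]
tcp_rot: [[0.995, -0.099, 0.001], [-0.099, -0.995, -0.0], [0.001, -0.0, -1.0]]
wrist_force: [-3.4, 1.0, 15.6]
gripper_width: 0.0001
grasp_force: 7.7
```

apply_moves(
  motion=[
    {"x":0,"y":0,"z":0.0004,"roll":0,"claw":1},
    {"x":0.002,"y":0,"z":0,"roll":0,"claw":1},
    {"x":0.002,"y":0,"z":0,"roll":0,"claw":1},
    {"x":0.002,"y":0,"z":0,"roll":0,"claw":1},
    {"x":0.002,"y":0,"z":0,"roll":0,"claw":1},
    {"x":0.002,"y":0,"z":0,"roll":0,"claw":1},
    {"x":0.002,"y":0,"z":0,"roll":0,"claw":1},
  ],
)

```text
t: 4.78
eef_pos: [0.5663, -0.0028, 0.066]
tcp_rot: [[0.995, -0.099, 0.0], [-0.099, -0.995, 0.0], [0.0, -0.0, -1.0]]
wrist_force: [-4.4, 0.0, 18.3]
gripper_width: 0.0002
grasp_force: 9.4
```

```bash
python3 - <<'E'
from h import *
s=get_state(); print(s["eef_pos"],s["wrist_force"])
w=snapshot("wrist")["color"][:,:,::-1]
cv2.imwrite("pics/w2.png",w)
E
```

```text
[ 0.56630015 -0.00283793  0.06604434] [-4.40338885e+00  1.52827819e-02  1.83481184e+01]
```

View pics/w2.png

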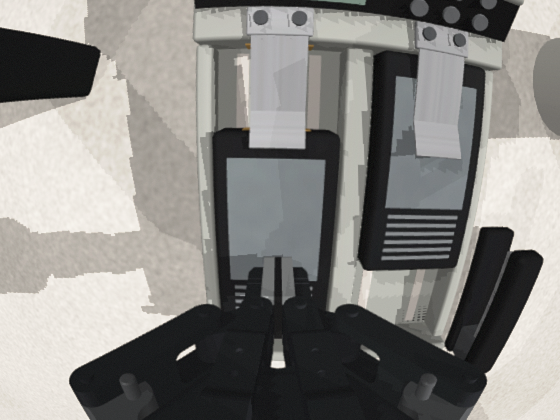

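The pack follows the tool: its nose (row 130) is now under the lip (row 148), and the fingertips are at (278,265). I'll press a touch harder and keep going.

apply_moves(
  motion=[
    {"x":0.002,"y":0,"z":0.0003,"roll":0,"claw":1},
    {"x":0.002,"y":0,"z":0,"roll":0,"claw":1},
    {"x":0.002,"y":0,"z":0,"roll":0,"claw":1},
    {"x":0.002,"y":0,"z":0,"roll":0,"claw":1},
    {"x":0.002,"y":0,"z":0,"roll":0,"claw":1},
    {"x":0.002,"y":0,"z":0,"roll":0,"claw":1},
    {"x":0.002,"y":0,"z":0,"roll":0,"claw":1},
    {"x":0.002,"y":0,"z":0,"roll":0,"claw":1},
  ],
)

```text
t: 5.5
eef_pos: [0.5803, -0.0043, 0.066]
tcp_rot: [[0.995, -0.099, -0.003], [-0.099, -0.995, 0.0], [-0.003, 0.0, -1.0]]
wrist_force: [-7.0, 1.1, 22.9]
gripper_width: 0.0
grasp_force: 11.5
```

apply_moves(
  motion=[
    {"x":0.002,"y":0,"z":0,"roll":0,"claw":1},
    {"x":0.002,"y":0,"z":0,"roll":0,"claw":1},
    {"x":0.002,"y":0,"z":0,"roll":0,"claw":1},
    {"x":0.002,"y":0,"z":0,"roll":0,"claw":1},
    {"x":0.002,"y":0,"z":0,"roll":0,"claw":1},
    {"x":0.002,"y":0,"z":0,"roll":0,"claw":1},
  ],
)

```text
t: 6.0
eef_pos: [0.5927, -0.0055, 0.066]
tcp_rot: [[0.995, -0.099, -0.002], [-0.099, -0.995, 0.0], [-0.002, 0.0, -1.0]]
wrist_force: [-7.1, 1.0, 23.0]
gripper_width: 0.0001
grasp_force: 11.3
```

```bash
python3 - <<'E'
from h import *
s=get_state(); print(s["eef_pos"],s["wrist_force"])
w=snapshot("wrist")["color"][:,:,::-1]
cv2.imwrite("pics/w3.png",w)
E
```

```text
[ 0.59274729 -0.00554371  0.066044  ] [-7.08071587  1.04561708 23.01075598]
```

View pics/w3.png

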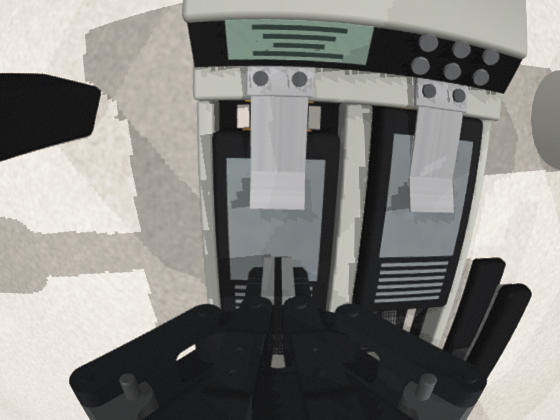

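The nose stays at row 130 relative to the tool, so there is no slip. It is under the spring with roughly 13 mm left to the contact block.

apply_moves(
  motion=[
    {"x":0.002,"y":0,"z":0,"roll":0,"claw":1},
    {"x":0.002,"y":0,"z":0,"roll":0,"claw":1},
    {"x":0.002,"y":0,"z":0,"roll":0,"claw":1},
    {"x":0.002,"y":0,"z":0,"roll":0,"claw":1},
    {"x":0.002,"y":0,"z":0,"roll":0,"claw":1},
  ],
)

```text
t: 6.47
eef_pos: [0.6028, -0.0065, 0.0661]
tcp_rot: [[0.995, -0.099, -0.002], [-0.099, -0.995, 0.0], [-0.002, 0.0, -1.0]]
wrist_force: [-7.1, 0.3, 21.2]
gripper_width: -0.0001
grasp_force: 10.9
```

apply_moves(
  motion=[
    {"x":0.001,"y":0,"z":0,"roll":0,"claw":1},
    {"x":0.001,"y":0,"z":0,"roll":0,"claw":1},
    {"x":0.001,"y":0,"z":0,"roll":0,"claw":1},
  ],
)

```text
t: 6.72
eef_pos: [0.6059, -0.0068, 0.0661]
tcp_rot: [[0.995, -0.099, -0.002], [-0.099, -0.995, 0.0], [-0.002, 0.0, -1.0]]
wrist_force: [-7.5, 0.6, 21.3]
gripper_width: 0.0004
grasp_force: 10.8
```

apply_moves(
  motion=[
    {"x":0.001,"y":0,"z":0,"roll":0,"claw":1},
  ],
)

```text
t: 6.8
eef_pos: [0.6066, -0.0069, 0.066]
tcp_rot: [[0.995, -0.099, -0.003], [-0.099, -0.995, 0.0], [-0.003, 0.0, -1.0]]
wrist_force: [-9.7, 1.0, 24.0]
gripper_width: -0.0002
grasp_force: 12.4
```

apply_moves(
  motion=[
    {"x":0.001,"y":0,"z":0,"roll":0,"claw":1},
  ],
)

```text
t: 6.88
eef_pos: [0.6067, -0.0069, 0.066]
tcp_rot: [[0.995, -0.099, -0.005], [-0.099, -0.995, 0.0], [-0.005, 0.0, -1.0]]
wrist_force: [-11.1, 1.2, 26.1]
gripper_width: 0.0001
grasp_force: 12.8
```

The tool stopped after 52 mm and the force is rising, so the pack is against the block. Lift straight up.

apply_moves(
  motion=[
    {"x":0,"y":0,"z":0,"roll":0,"claw":1},
    {"x":0,"y":0,"z":-0.002,"roll":0,"claw":1},
    {"x":0,"y":0,"z":-0.004,"roll":0,"claw":1},
    {"x":0,"y":0,"z":-0.01,"roll":0,"claw":1},
    {"x":0,"y":0,"z":-0.02,"roll":0,"claw":1},
    {"x":0,"y":0,"z":-0.02,"roll":0,"claw":1},
    {"x":0,"y":0,"z":0,"roll":0,"claw":1},
    {"x":0,"y":0,"z":0,"roll":0,"claw":1},
  ],
)

```text
t: 7.55
eef_pos: [0.6103, -0.0072, 0.1211]
tcp_rot: [[0.995, -0.099, 0.003], [-0.099, -0.995, -0.0], [0.003, -0.0, -1.0]]
wrist_force: [0.3, 0.3, -0.8]
gripper_width: 0.0002
grasp_force: 0.0
```

```bash
python3 - <<'E'
from h import *
s=get_state(); print(s["eef_pos"],s["wrist_force"])
w=snapshot("wrist")["color"][:,:,::-1]
cv2.imwrite("pics/w4.png",w)
E
```

```text
[ 0.61033312 -0.00720216  0.12105773] [ 0.33299895  0.31641864 -0.81501441]
```

View pics/w4.png

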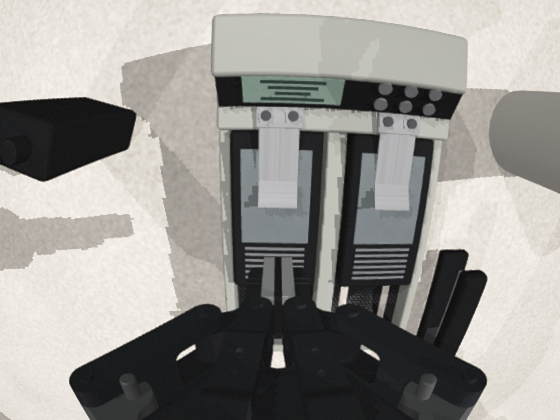

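Both packs' noses meet the contact block (rows ~131 and ~137, no gap), both springs ride on top, and the label tops and bottoms line up the same way. Handing in.

```bash
python3 -c "from rig import finish_job; print(finish_job())"
```

```text
the job is handed in; nothing more can be done
None
```

The left pack was pressed down and slid about 52 mm under its leaf spring until it stopped against the contact block. The last picture shows both packs home with their springs on top, and the job is handed in; no verdict came back.

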